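# Draw out the drip plate and stand the fallen cylinder on it

### The job

Draw the flat steel drip plate out from under the little shelf until it is fully out against its front stop; it has no handle, so press on its bare top and drag it towards you. Then raise the measuring cylinder that lies on the bench and leave it standing upright on the plate, with its foot inside the circle marked there. Leave the bottles, the beakers and the parts case where they are.

Things in the scene. Friction and masses are not known exactly. Their poses are not given: they have to be found in the camera images.
- riser: Fixed low shelf over a sliding drip plate. Origin: on the bench under the shelf board's centre; x to the back (the way the plate goes in), y left, z up. White board: x -90 to 90 mm, y -135 to 135, z 50 to 60. Base board below: x -260 to 90 mm, 166 mm wide; guide rails 17 mm high at y 72 to 83 on each side; front stop bar 15 mm high at x -260 to -251. In front of x -90 mm all is open above.
- drip_plate (a joint): How far the drip plate is drawn out, m: 0 = fully in, 0.100 = fully out at the stop; it grows as the plate goes to the riser's -x. About 1.5 N dry friction plus 8 N per m/s; stays where left. Bare flat steel, 190 x 141 x 8 mm, top 16.5 mm above the bench, sunk between the rails on the base board, no handle. At the start 60 to 90 mm of it shows in front of the shelf.
- plate_front (a point): Middle of the plate's front edge, on its top face (16.5 mm above the bench); moves with the plate; axes as the riser.
- plate_circle (a point): Centre of the marked circle of 100 mm diameter, on the plate's top face, 80 mm behind its front edge; moves with the plate; axes as the riser. Partly under the shelf at the start; 80 mm in front of the shelf board when the plate is out.
- cylinder: Clear measuring cylinder, 188 mm long, about 120 g: tube of 31 mm outer diameter on a six-sided foot 8 mm thick, 55 mm across flats, 64 across corners. Origin: centre of the foot's underside; z along the tube to the open top. It starts lying on the bench left of the riser, nearer or farther than the parts case, foot towards the riser, on a flat of the foot (its +x down) and the tube's rim, sinking 3.8 degrees towards the rim.
- cylinder_top (a point): Centre of the cylinder's open top, 188 mm from the foot's underside along its z.
- bottle_white: White bottle with a blue cap, 62 mm wide, 125 mm high, standing at the back of the shelf board; origin under its centre. To be left alone.
- bottle_brown: Brown bottle with a black cap, 58 mm wide, 118 mm high, at the back of the shelf board; origin under its centre. To be left alone.
- beaker_small: Clear beaker, 54x59 mm, 72 mm high, at the back of the shelf board; origin under its centre. To be left alone.
- bottle_red_cap: White bottle with a red cap, 54 mm wide, 130 mm high, on the bench at the back, left of the riser; origin under its centre. To be left alone.
- case: Blue-grey parts case, 94x130x35 mm, flat on the bench left of the riser, in front of or behind the cylinder; origin under its centre. To be left alone.
- beaker_tall: Clear beaker, 65x70 mm, 90 mm high, on the bench right of the riser; origin under its centre. To be left alone.
- wash_bottle: White wash bottle with a bent spout, 67x95 mm, 183 mm high, on the bench right of the riser; origin under its centre. To be left alone.

How it is judged (in metres and radians):
On the way, in this order (a step that is already met when the one before it is completed fails the run):
1. the drip plate is drawn fully out (value of joint drip_plate above 0.095 m), for 0.2 s.
2. the cylinder stands upright on the plate, inside the circle (value of joint drip_plate above 0.095 m and angle between cylinder's own z axis and vertical below 0.06 rad and horizontal distance between cylinder and plate_circle below 0.02 m and z of cylinder in the frame of plate_circle between -0.004 and 0.004 m), for 0.2 s.
At the end, for the whole second after the job is handed in: The plate is out to within 5 mm of its 100 mm travel; the cylinder stands upright (within 0.06 rad) and at rest, its foot's underside within 4 mm of the plate's top and its centre within 20 mm of the circle's centre (all of step 2 and linear speed of cylinder below 0.05 m/s and angular speed of cylinder below 0.3 rad/s); the robot touches nothing.
It fails at once if another thing (the bottles, wash bottle, beakers or parts case) is shifted by more than 30 mm or knocked over (distance of any of bottle_red_cap, bottle_white, bottle_brown, beaker_small, case, beaker_tall, wash_bottle from where it was at the start of the episode above 0.03 m or angle between any of bottle_red_cap, bottle_white, bottle_brown, beaker_small, case, beaker_tall, wash_bottle's own z axis and vertical above 0.5 rad).
It also fails if it takes over 64 s, if anything falls off the work surface, if the arm or the gripper's body presses on something with over 40 N, if the wrist force passes 120 N, or if a joint passes its speed limit or range.

### The arm

A 6-joint arm with a two-finger parallel gripper is mounted at the origin on a cart in front of the work surface, level with it; the furniture and walls round the work are solid. World frame = base frame: x ahead of the robot, y to its left, z up, the work surface at z = 0. Lengths are in mm, angles in degrees, forces in N, time in s.
With the tool pointing down it reaches from about 350 to 850 mm from the base axis. Payload 8.1 kg.
Tool frame: the origin (TCP) lies midway between the tips of the shut fingers; the grasp point (between the pads) lies 19 mm behind it; x points along the fingers, y is the direction in which the jaws open and shut, and the axes are right-handed (so a half turn about x gives the same grasp; the last joint's range is limited). The gripper opens to 85 mm and grips with 20 to 120 N. Pads are 22 mm wide; open, the fingers measure 114 mm over their backs; the gripper's body (76 mm by 85 mm) begins 54 mm behind the grasp point. The pads swing forward as they close: fully open they stand 13 mm farther back than shut.
Start: joints at [-78.69, 7.471, 85.268, -0, 87.261, -4.893], TCP at [167.448, -576.165, 231.292] pointing down, gripper open.
Joint ranges: [-169.43, 169.43], [-51.17, 129.36], [1.28, 143.12], [-76.62, 256.62], [0, 156.53], [-152.29, 152.29]. Speed limits (degrees/s): [136.94, 136.94, 159.86, 180, 180, 180].

### API

Orientations are given as [roll, pitch, yaw] about the fixed x, y, z axes, in that order (R = Rz(yaw) Ry(pitch) Rx(roll)).
In Python, from bench import sense, snapshot, hand_in gives the robot as it stands.
- The arm moves only by the tool drive_tool, never from a script. Its argument "deltas" is a list of rows, each a list of 7 numbers: the closure in counts, from 0 (fully open) to 255 (shut), then the shift along the tool's x, y, z in m, then the turn, a rotation vector about the tool's x, y, z in rad. A call has exactly 10 rows; each row is the pose to reach, as a shift and turn from the pose commanded when the call began, along the tool's axes at that moment; what a row does not reach only later rows make up. A row lasts 1/12 s, in which the tool goes at most 41.7 mm and 7.16 degrees, less where a joint would pass 70% of its speed; a pose out of reach is approached as far as the arm can. A call with a gripper value outside its range is refused whole. The fingers move at their own pace and stop on an object; "squeeze" is the grip in N (left out, the last holds). Time passes only in rows, so rows that repeat a pose let the fingers close, or fill a call up. It gives the time, the measured TCP pose, the force and the opening at its end, in the units of the state.
- sense(): the state, without advancing time (a new reading comes with each control period).
- snapshot(name): name is "scene" or "top"; returns a dict with "frame" (420x560x3 uint8, blue, green, red), "fx", "fy", "cx", "cy" (pixels), "rvec" (rotation vector, rad) and "tvec" (3), from world to camera coordinates, as OpenCV has them. Camera axes: x right, y down, z forward; pixel columns grow to the right and rows downward; lengths in mm; the calibration is good to about 2 mm. A picture is of the moment at which its call begins. There is no depth.
- hand_in(): hands the job in, once; it reports no verdict.
The state is a dict: "time": time; "joint_pos": joint angles; "qd": joint speeds; "joint_efforts": joint torques, N m; "tool_pos": TCP position; "tcp_rot": TCP orientation; "ft_force": force on the tool from outside, world axes, zero at the start; "wrist_torque": the same for the moment, N m; "finger_gap": finger opening in mm.
Only numpy, scipy, OpenCV 4.12 (cv2) and the standard library are available. Lean on these libraries where they do the work, as an engineer would, in place of code of your own. Each camera call takes 0.05 s, during which the arm holds its last target.

## Working session

There is one attempt and no reset: what is moved stays moved. The work goes in short steps, Python scripts to look and compute and a tool call to move; the robot and the scene stay as the last step left them, time stands still between calls to the robot, and variables do not carry over. Pictures are saved under pics/ and viewed, and the job is handed in when it is done.

Besides the shell and the picture viewer there is one more tool, called after "Request:" as a command line: name --pt "numbers of a row" for each row, then --argument value for the rest. drive_tool: Moves the arm, as the interface text tells. Its arguments: {"type":"object","properties":{"deltas":{"type":"array","items":{"type":"array","items":{"type":"number"}}},"squeeze":{"type":"number"}},"required":["deltas"]}

```bash
mkdir -p pics; ls
cat > h.py <<'E'
import numpy as np, cv2
from bench import sense, snapshot, hand_in
def cam(s):
    K=np.array([[s['fx'],0,s['cx']],[0,s['fy'],s['cy']],[0,0,1]],float)
    R,_=cv2.Rodrigues(np.array(s['rvec'],float)); t=np.array(s['tvec'],float).ravel()
    return K,R,t
def ray(s,uv,z):
    K,R,t=cam(s); d=R.T@np.linalg.inv(K)@np.array([uv[0],uv[1],1.]); c=-R.T@t
    return c+d*(z-c[2])/d[2]
def proj(s,p):
    K,R,t=cam(s); return cv2.projectPoints(np.array(p,float).reshape(-1,1,3),np.array(s['rvec'],float),t,K,None)[0].reshape(-1,2)
E
python3 - <<'E'
from h import *
for n in ('scene','top'):
    s=snapshot(n); cv2.imwrite(f'pics/{n}0.png',s['frame']); np.save(f'{n}0.npy',s,allow_pickle=True)
    K,R,t=cam(s); print(n,-R.T@t,s['fx'],R[2])
print(sense())
E
```

```text
pics
scene [-530.28372863  738.91019322  835.05314687] 543.230938469089 [ 0.7217949  -0.47440732 -0.50393434]
top [ 403.4312166    -6.28233363 1250.39835715] 400.81607736770957 [ 0.14762397 -0.01160054 -0.98897553]
{'time': 0.1, 'joint_pos': array([-7.86910849e+01,  7.51161158e+00,  8.53238756e+01, -7.88509399e-04,
        8.72618632e+01, -4.89305152e+00]), 'qd': array([ 0.00252946, -0.05972348, -0.18471768,  0.09280235, -0.03091143,
        0.06444448]), 'joint_efforts': array([ 9.65095933e-04, -5.70953214e+01, -5.01941299e+01, -3.61366574e-04,
        8.18056025e-03, -2.22783029e-05]), 'tool_pos': array([ 167.33208621, -575.67028166,  230.33266489]), 'tcp_rot': array([-94.42955054,  89.90264646, 101.77245443]), 'ft_force': array([-0.00414361,  0.32904367, -0.50471433]), 'wrist_torque': array([ 0.00164345, -0.03521822,  0.05406533]), 'finger_gap': 85.35473341762376}
```

View pics/scene0.png

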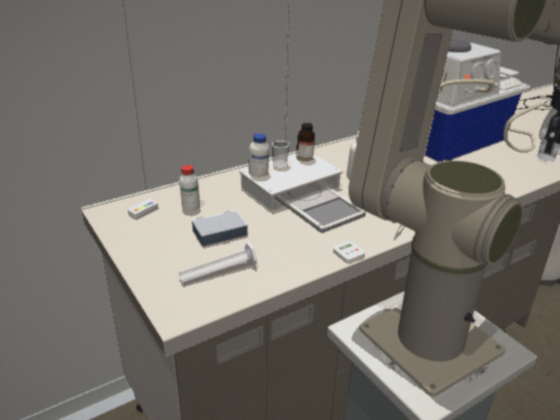

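View pics/top0.png

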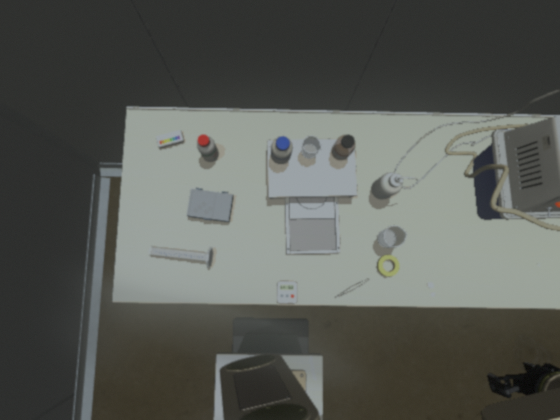

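The scene view shows the cylinder near (220,265), nearer than the case at (220,227), with the riser at (300,190). In the top view the cylinder lies from (152,253) to (211,257) and the plate and base sit at (312,225). I'll zoom in.

Run:
```python
import cv2
a=cv2.imread('pics/top0.png');b=cv2.imread('pics/scene0.png')
cv2.imwrite('pics/top0z.png',cv2.resize(a[130:265,255:370],None,fx=4.4,fy=4.4,interpolation=cv2.INTER_CUBIC)) # riser
cv2.imwrite('pics/cylz.png',cv2.resize(a[180:275,140:240],None,fx=6,fy=6,interpolation=cv2.INTER_CUBIC))
cv2.imwrite('pics/scz.png',cv2.resize(b[120:290,170:370],None,fx=3.5,fy=3.5,interpolation=cv2.INTER_CUBIC))
```

```text
(no output)
```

View pics/top0z.png

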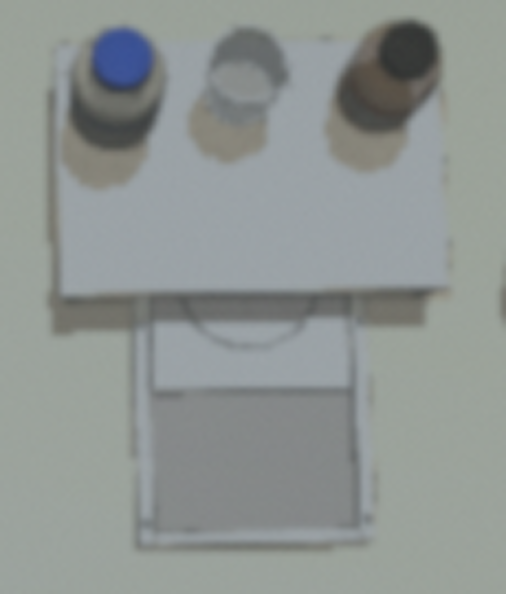

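View pics/cylz.png

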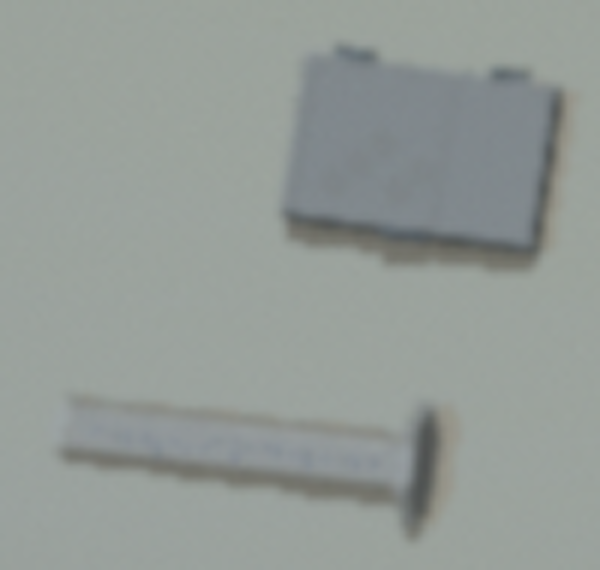

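View pics/scz.png

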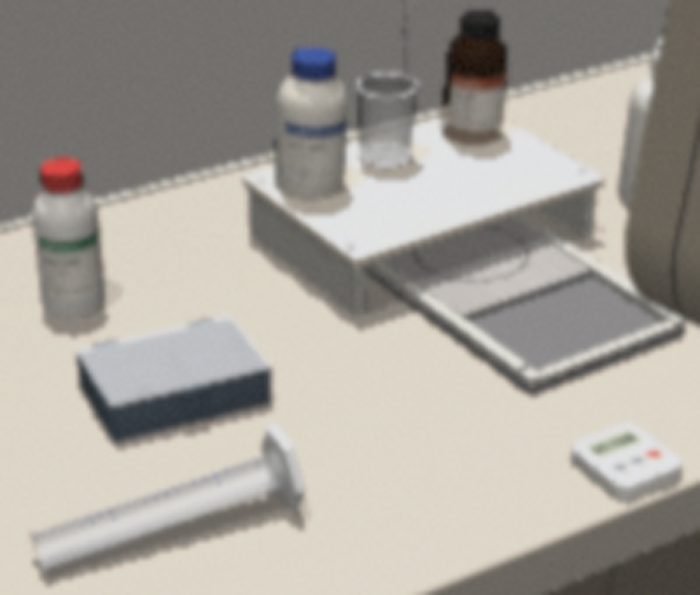

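Run:
```python
from h import *
t=np.load('top0.npy',allow_pickle=True).item(); s=np.load('scene0.npy',allow_pickle=True).item()
def z(x,u0,v0,f): return (u0+(x[0]+.5)/f-.5, v0+(x[1]+.5)/f-.5)
T=lambda x,h: ray(t,z(x,255,130,4.4),h).round(1)
C=lambda x,h: ray(t,z(x,140,180,6),h).round(1)
S=lambda x,h: ray(s,z(x,170,120,3.5),h).round(1)
for n,x,h in [('shelfFL',(60,296),60),('shelfFR',(447,290),60),('shelfBR',(436,42),60),('stopL',(139,545),15),('stopR',(367,541),15),('plFL',(153,392),16.5),('plFR',(353,388),16.5),('circfront',(248,348),16.5),('circ L shelf',(185,297),16.5)]: print(n,T(x,h))
for n,x,h in [('rimmid',(68,427),16),('tube at foot',(402,464),26),('foot top',(425,475),28),('foot corner back',(430,405),28),('foot corner fr',(412,538),28),('caseFR',(535,246),35),('caseFL',(287,214),35)]: print(n,C(x,h))
print('scene')
for n,x,h in [('shelfFL',(358,264),60),('shelfFR',(602,184),60),('shelfBL',(248,181),60),('stopL',(532,378),15),('stopR',(683,325),15),('plFL',(467,317),16.5),('plFR',(590,273),16.5),('rim',(40,552),16),('foot bot',(290,485),28),('caseFR',(270,372),35),('caseFL',(117,405),35)]: print(n,S(x,h))
```

```text
shelfFL [616.9  10.2  60. ]
shelfFR [ 626.1 -255.7   60. ]
shelfBR [ 803.  -250.2   60. ]
stopL [449.8 -47.6  15. ]
stopR [ 455.2 -206.9   15. ]
plFL [557.2 -56.1  16.5]
plFR [ 562.6 -197.4   16.5]
circfront [ 589.8 -123.    16.5]
circ L shelf [625.6 -78.   16.5]
rimmid [451.1 365.6  16. ]
tube at foot [435.  193.6  26. ]
foot top [429.6 181.5  28. ]
foot corner back [464.8 180.5  28. ]
foot corner fr [398.2 186.8  28. ]
caseFR [545.8 129.5  35. ]
caseFL [559.9 255.8  35. ]
scene
shelfFL [609.5  13.2  60. ]
shelfFR [ 619.3 -248.8   60. ]
shelfBL [784.3  18.4  60. ]
stopL [452.5 -50.8  15. ]
stopR [ 452.2 -205.7   15. ]
plFL [552.6 -58.1  16.5]
plFR [ 557.7 -191.    16.5]
rim [450.9 368.   16. ]
foot bot [414.5 191.9  28. ]
caseFR [539.6 136.5  35. ]
caseFL [559.3 256.5  35. ]
```

```bash
cat >> h.py <<'E'
from scipy.spatial.transform import Rotation as Rn
import json,os
def R0(st): return Rn.from_euler('xyz',st['tcp_rot'],degrees=True)
def goal(p,R,st=None,cmd=None):
    """delta in tool axes (m, rotvec) from commanded pose (p0,R0) to (p,R)"""
    if cmd is None:
        st=st or sense(); cmd=(st['tool_pos'],R0(st))
    d=cmd[1].inv().apply(np.array(p)-cmd[0])/1000
    w=(cmd[1].inv()*R).as_rotvec()
    return d.round(4),w.round(4)
def frame(x,y):
    x=np.array(x,float);x/=np.linalg.norm(x);y=np.array(y,float);y-=x*(x@y);y/=np.linalg.norm(y)
    return Rn.from_matrix(np.column_stack([x,y,np.cross(x,y)]))
E
python3 - <<'E'
from h import *
st=sense(); print(R0(st).as_matrix().round(3))
t=np.load('top0.npy',allow_pickle=True).item()
print('wash',ray(t,(390,185),90),'beaker',ray(t,(388,240),45),'red',ray(t,(205,145),90))
x=[0,0,-1]
for yy in ([.9957,-.0921,0],[-.9957,.0921,0]):
    print(goal([585,-121.5,231.3],frame(x,yy),cmd=(np.array([167.448,-576.165,231.292]),R0(st))))
E
```

```text
[[-0.     0.279 -0.96 ]
 [ 0.002 -0.96  -0.279]
 [-1.    -0.002 -0.   ]]
wash [ 654.04381394 -350.34701943   90.        ] beaker [ 494.23014187 -353.37345374   45.        ] red [765.52282032 202.02000053  90.        ]
(array([ 0.0006, -0.3201, -0.5278]), array([-1.1958e+00, -1.1000e-03,  1.4000e-03]))
(array([ 0.0006, -0.3201, -0.5278]), array([1.9458e+00, 1.6000e-03, 1.3000e-03]))
```

Request:
drive_tool --pt "255 0 -0.016 -0.026 -0.06 0 0" --pt "255 0 -0.032 -0.053 -0.12 0 0" --pt "255 0 -0.048 -0.079 -0.18 0 0" --pt "255 0 -0.064 -0.106 -0.24 0 0" --pt "255 0 -0.08 -0.132 -0.3 0 0" --pt "255 0 -0.096 -0.158 -0.36 0 0" --pt "255 0 -0.112 -0.185 -0.42 0 0" --pt "255 0 -0.128 -0.211 -0.48 0 0" --pt "255 0 -0.144 -0.238 -0.54 0 0" --pt "255 0 -0.16 -0.264 -0.6 0 0" --squeeze 60

```text
time: 0.93
tool_pos: [377.0, -347.4, 230.9]
tcp_rot: [-107.3, 90.0, 123.4]
ft_force: [0.0, -0.4, 0.4]
finger_gap: -0.1
```

Run:
```python
from h import *
print(sense()['tool_pos'],sense()['joint_pos'])
print(goal([585,-121.5,231.3],frame([0,0,-1],[.9957,-.0921,0])))
```

```text
[ 376.98683565 -347.35529022  230.90844253] [-4.83933133e+01 -6.11555852e+00  9.90021989e+01  5.06816443e-03
  8.71486748e+01 -9.13735203e+00]
(array([-3.000e-04,  1.820e-02, -3.065e-01]), array([-5.929e-01, -4.000e-04,  5.000e-04]))
```

Request:
drive_tool --pt "255 0 0.002 -0.031 -0.06 0 0" --pt "255 0 0.004 -0.061 -0.12 0 0" --pt "255 0 0.005 -0.092 -0.18 0 0" --pt "255 0 0.007 -0.123 -0.24 0 0" --pt "255 0 0.009 -0.153 -0.3 0 0" --pt "255 0 0.011 -0.184 -0.36 0 0" --pt "255 0 0.013 -0.215 -0.42 0 0" --pt "255 0 0.015 -0.245 -0.48 0 0" --pt "255 0.02 0.016 -0.276 -0.54 0 0" --pt "255 0.05 0.018 -0.307 -0.593 0 0"

```text
time: 1.77
tool_pos: [587.4, -123.1, 185.2]
tcp_rot: [79.3, 89.6, -15.9]
ft_force: [0.0, -0.1, -0.7]
finger_gap: 0.1
```

Run:
```python
from h import *
st=sense();print(st['tool_pos'],st['joint_pos'])
print(goal([587,-121.5,30],frame([0,0,-1],[.9957,-.0921,0])))
```

```text
[ 587.41114833 -123.05938075  185.17127187] [-1.67291132e+01  8.56268425e+00  8.89178079e+01  5.32377516e-03
  8.21510820e+01 -1.14730253e+01]
(array([ 0.1552, -0.0015, -0.0017]), array([ 0.0005,  0.0012, -0.0063]))
```

Request:
drive_tool --pt "255 0.02 0 -0.001 0 0 0" --pt "255 0.045 0 -0.001 0 0 0" --pt "255 0.07 0 -0.001 0 0 0" --pt "255 0.095 0 -0.001 0 0 0" --pt "255 0.115 0 -0.001 0 0 0" --pt "255 0.13 0 -0.001 0 0 0" --pt "255 0.14 0 -0.001 0 0 0" --pt "255 0.147 0 -0.001 0 0 0" --pt "255 0.151 0 -0.001 0 0 0" --pt "255 0.151 0 -0.001 0 0 0"

```text
time: 2.6
tool_pos: [584.3, -122.9, 30.9]
tcp_rot: [-104.3, 90.0, 160.3]
ft_force: [0.3, 0.6, -0.4]
finger_gap: 0.0
```

Run:
```python
from h import *
st=sense();print(st['tool_pos'],st['ft_force'],st['wrist_torque'])
s=snapshot('scene');cv2.imwrite('pics/scz1.png',cv2.resize(s['frame'][120:290,170:370],None,fx=3.5,fy=3.5,interpolation=cv2.INTER_CUBIC))
```

```text
[ 584.28998406 -122.87144199   30.90112777] [ 0.31726701  0.56098942 -0.39354276] [0.0347075  0.05636134 0.01754347]
```

View pics/scz1.png

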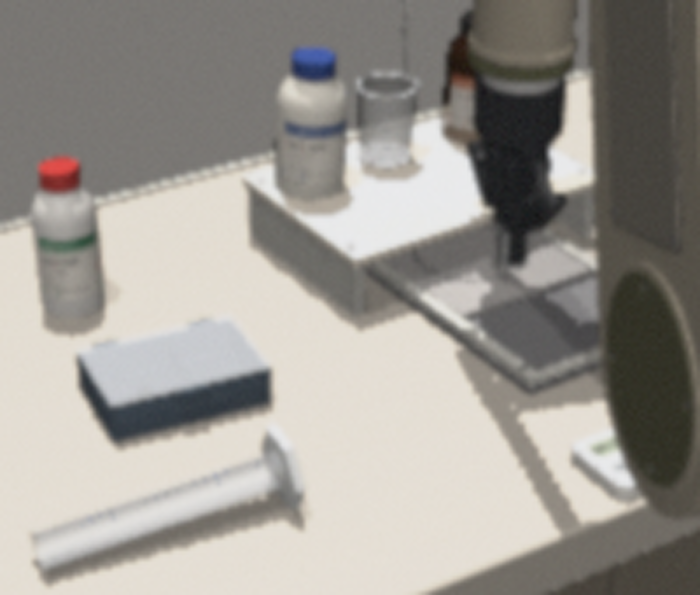

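The shut fingers hang over the exposed plate at (515,262), clear of the shelf. Next I press down.

Request:
drive_tool --pt "255 0.005 0 0 0 0 0" --pt "255 0.01 0 0 0 0 0" --pt "255 0.012 0 0 0 0 0" --pt "255 0.013 0 0 0 0 0" --pt "255 0.014 0 0 0 0 0" --pt "255 0.0145 0 0 0 0 0" --pt "255 0.015 0 0 0 0 0" --pt "255 0.0155 0 0 0 0 0" --pt "255 0.016 0 0 0 0 0" --pt "255 0.016 0 0 0 0 0"

```text
time: 3.48
tool_pos: [585.5, -122.9, 16.6]
tcp_rot: [89.9, 89.9, -5.5]
ft_force: [-1.1, 0.5, 5.9]
finger_gap: 0.1
```

Request:
drive_tool --pt "255 0.001 0 0 0 0 0" --pt "255 0.002 0 0 0 0 0" --pt "255 0.003 0 0 0 0 0" --pt "255 0.003 -0.004 0.0005 0 0 0" --pt "255 0.003 -0.009 0.001 0 0 0" --pt "255 0.003 -0.015 0.002 0 0 0" --pt "255 0.003 -0.021 0.003 0 0 0" --pt "255 0.003 -0.027 0.004 0 0 0" --pt "255 0.003 -0.032 0.004 0 0 0" --pt "255 0.003 -0.036 0.005 0 0 0"

```text
time: 4.32
tool_pos: [552.1, -124.3, 16.5]
tcp_rot: [92.6, 89.5, -2.8]
ft_force: [1.7, 8.8, 19.1]
finger_gap: -0.0
```

Run:
```python
from h import *
s=snapshot('scene');cv2.imwrite('pics/scz2.png',cv2.resize(s['frame'][120:290,170:370],None,fx=3.5,fy=3.5,interpolation=cv2.INTER_CUBIC))
```

```text
(no output)
```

View pics/scz2.png

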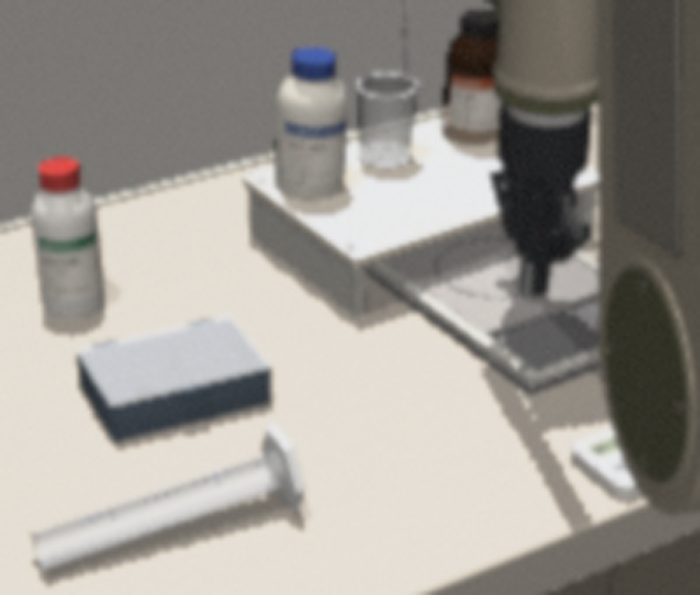

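The plate follows the fingers: its front edge went from (467,317) to about (497,340). I'll keep dragging.

Request:
drive_tool --pt "255 0 -0.005 0 0 0 0" --pt "255 0 -0.011 0 0 0 0" --pt "255 0 -0.018 0.001 0 0 0" --pt "255 0 -0.025 0.002 0 0 0" --pt "255 0 -0.032 0.003 0 0 0" --pt "255 0 -0.039 0.003 0 0 0" --pt "255 0 -0.046 0.004 0 0 0" --pt "255 0 -0.052 0.005 0 0 0" --pt "255 0 -0.057 0.005 0 0 0" --pt "255 0 -0.06 0.006 0 0 0"

```text
time: 5.2
tool_pos: [491.9, -126.5, 16.5]
tcp_rot: [74.4, 89.5, -21.1]
ft_force: [0.7, 2.7, 18.2]
finger_gap: -0.0
```

Request:
drive_tool --pt "255 0 -0.002 0 0 0 0" --pt "255 0 -0.004 0 0 0 0" --pt "255 0 -0.006 0 0 0 0" --pt "255 0 -0.008 0.001 0 0 0" --pt "255 0 -0.01 0.001 0 0 0" --pt "255 0 -0.012 0.001 0 0 0" --pt "255 0 -0.012 0.001 0 0 0" --pt "255 0 -0.012 0.001 0 0 0" --pt "255 0 -0.012 0.001 0 0 0" --pt "255 0 -0.012 0.001 0 0 0"

```text
time: 6.03
tool_pos: [481.2, -126.4, 16.5]
tcp_rot: [77.0, 89.4, -18.5]
ft_force: [6.7, -0.7, 13.8]
finger_gap: 0.1
```

Run:
```python
from h import *
for n,c in(('scene',(120,290,170,370)),('top',(130,265,255,370))):
  s=snapshot(n);np.save(n+'3.npy',s,allow_pickle=True);cv2.imwrite(f'pics/{n}3.png',cv2.resize(s['frame'][c[0]:c[1],c[2]:c[3]],None,fx=3.5,fy=3.5,interpolation=cv2.INTER_CUBIC))
```

```text
(no output)
```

View pics/scene3.png

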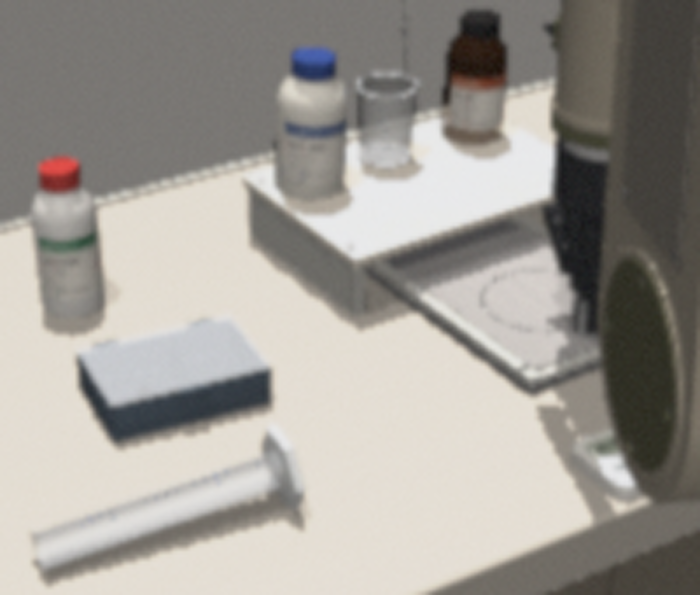

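View pics/top3.png

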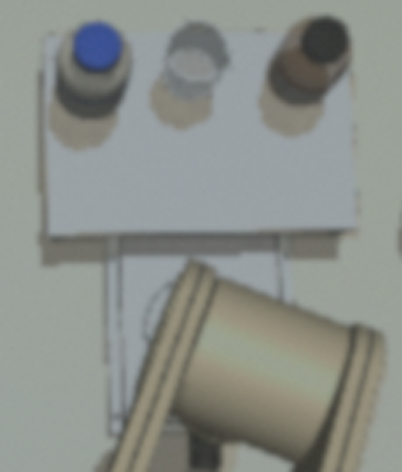

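The force rose to 6.7 N in +x while the tool slid on, so the plate is against its stop. The circle at (520,298) is fully in front of the shelf. Now I lift and go for the cylinder.

Request:
drive_tool --pt "255 -0.01 0 0 0 0 0" --pt "255 -0.025 0 0 0 0 0" --pt "255 -0.05 0 0 0 0 0" --pt "230 -0.08 0 0 0 0 0" --pt "180 -0.11 0 0 0 0 0" --pt "120 -0.135 0 -0.01 0 0 0" --pt "60 -0.15 0 -0.03 0 0 0" --pt "0 -0.15 0 -0.055 0 0 0" --pt "0 -0.15 0 -0.08 0 0 0" --pt "0 -0.15 0 -0.1 0 0 0"

```text
time: 6.97
tool_pos: [485.3, -23.7, 163.2]
tcp_rot: [113.8, 90.0, 18.4]
ft_force: [-0.2, 0.8, -0.5]
finger_gap: 79.7
```

Run:
```python
from h import *
st=sense();print(st['tool_pos'],st['joint_pos'])
uh=np.array([.0921,.9957,0]);d=-.5*uh+np.array([0,0,-.866]);R=frame(d,[.9957,-.0921,0])
tcp=np.array([440.6,254.7,11.5])
dl,w=goal(tcp-80*d,R);print(dl,w)
for f in np.linspace(.1,1,10): print((f*dl).round(3),(f*w).round(2))
```

```text
[485.26665369 -23.69360796 163.16406942] [-8.85883705e+00 -8.05901953e+00  1.07933572e+02  1.91932473e-02
  8.00886855e+01 -3.40833581e+00]
[ 0.0824 -0.0711 -0.3129] [-3.100e-03 -5.239e-01  1.000e-04]
[ 0.008 -0.007 -0.031] [-0.   -0.05  0.  ]
[ 0.016 -0.014 -0.063] [-0.  -0.1  0. ]
[ 0.025 -0.021 -0.094] [-0.   -0.16  0.  ]
[ 0.033 -0.028 -0.125] [-0.   -0.21  0.  ]
[ 0.041 -0.036 -0.156] [-0.   -0.26  0.  ]
[ 0.049 -0.043 -0.188] [-0.   -0.31  0.  ]
[ 0.058 -0.05  -0.219] [-0.   -0.37  0.  ]
[ 0.066 -0.057 -0.25 ] [-0.   -0.42  0.  ]
[ 0.074 -0.064 -0.282] [-0.   -0.47  0.  ]
[ 0.082 -0.071 -0.313] [-0.   -0.52  0.  ]
```

Request:
drive_tool --pt "0 0.0 -0.007 -0.031 0 -0.05 0" --pt "0 0.0 -0.014 -0.063 0 -0.1 0" --pt "0 0.0 -0.021 -0.094 0 -0.16 0" --pt "0 0.005 -0.028 -0.125 0 -0.21 0" --pt "0 0.015 -0.036 -0.156 0 -0.26 0" --pt "0 0.03 -0.043 -0.188 0 -0.31 0" --pt "0 0.045 -0.05 -0.219 0 -0.37 0" --pt "0 0.06 -0.057 -0.25 0 -0.42 0" --pt "0 0.072 -0.064 -0.282 0 -0.47 0" --pt "0 0.082 -0.071 -0.31 0 -0.52 0"

```text
time: 7.8
tool_pos: [443.0, 292.0, 79.5]
tcp_rot: [0.0, 60.0, -95.4]
ft_force: [0.9, -0.4, -0.3]
finger_gap: 85.2
```

Run:
```python
from h import *
st=sense();print(st['tool_pos'],st['joint_pos'])
s=snapshot('top');np.save('top4.npy',s,allow_pickle=True)
cv2.imwrite('pics/top4.png',cv2.resize(s['frame'][120:290,130:370],None,fx=3.3,fy=3.3,interpolation=cv2.INTER_CUBIC))
s=snapshot('scene');np.save('sc4.npy',s,allow_pickle=True)
cv2.imwrite('pics/sc4.png',cv2.resize(s['frame'][120:290,170:370],None,fx=3.5,fy=3.5,interpolation=cv2.INTER_CUBIC))
```

```text
[442.970457   291.98879382  79.52968791] [ 41.36887467  26.14192772  84.63432959 -20.02194866  91.89183044
  50.1587849 ]
```

View pics/top4.png

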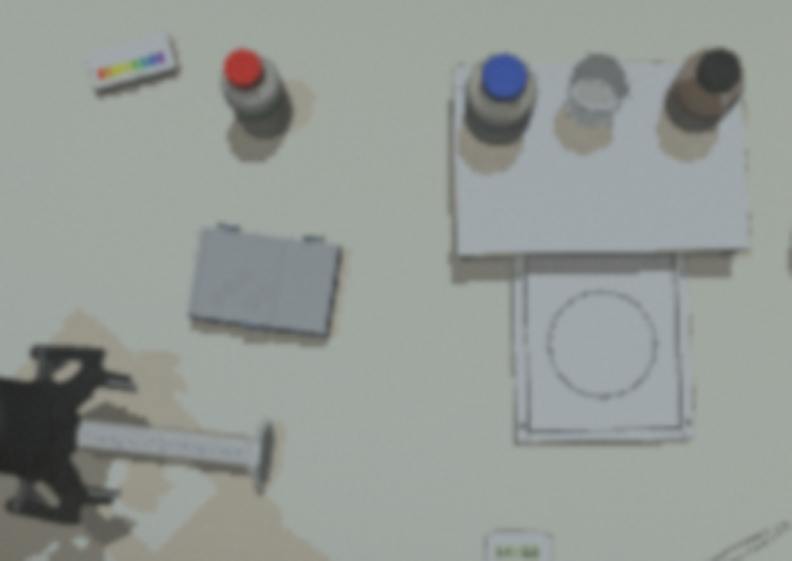

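View pics/sc4.png

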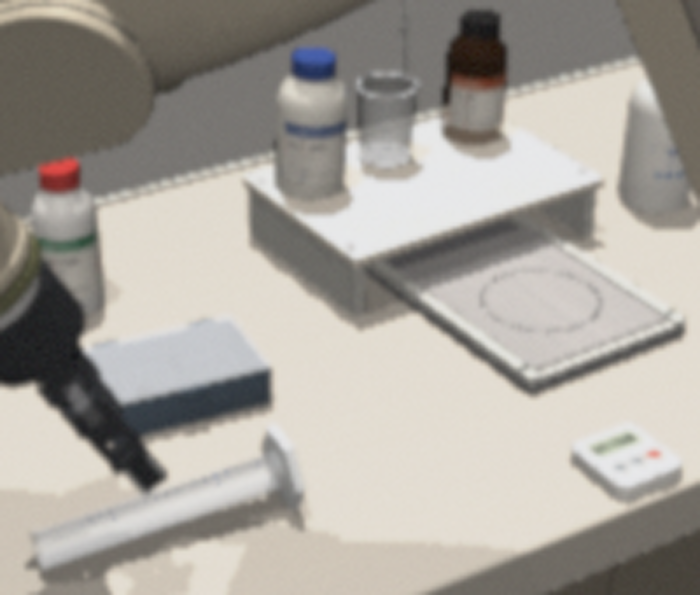

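The top view shows the circle whole, centred at (602,344) in the zoomed picture, with the plate against the stop bar. The open fingers straddle the tube from the rim side.

Run:
```python
from h import *
t=np.load('top4.npy',allow_pickle=True).item(); s=np.load('sc4.npy',allow_pickle=True).item()
print(ray(t,(130+602.5/3.3-.5,120+344.5/3.3-.5),16.5),ray(s,(170+541.5/3.5-.5,120+299.5/3.5-.5),16.5))
# plate front
print(ray(t,(130+604.5/3.3-.5,120+430/3.3-.5),16.5))
print('foot',ray(t,(130+264/3.3-.5,120+457/3.3-.5),28),'tube',ray(t,(130+170/3.3-.5,120+443.5/3.3-.5),23))
d=np.array([-.04605,-.49785,-.866]);R=frame(d,[.9957,-.0921,0])
print(goal([440.6,254.7,11.5],R), sense()['tool_pos'])
```

```text
[ 542.24240402 -126.59414967   16.5       ] [ 544.35925302 -128.29643254   16.5       ]
[ 462.30387317 -128.74977061   16.5       ]
foot [431.89325839 184.39674821  28.        ] tube [442.90597849 271.92661021  23.        ]
(array([0.0734, 0.0046, 0.001 ]), array([0.0058, 0.0044, 0.0057])) [439.93879292 292.75972046  74.39306374]
```

Request:
drive_tool --pt "0 0.01 0.003 0.001 0 0 0" --pt "0 0.022 0.004 0.001 0 0 0" --pt "0 0.034 0.005 0.001 0 0 0" --pt "0 0.046 0.005 0.001 0 0 0" --pt "0 0.056 0.005 0.001 0 0 0" --pt "0 0.064 0.005 0.001 0 0 0" --pt "0 0.069 0.005 0.001 0 0 0" --pt "0 0.072 0.005 0.001 0 0 0" --pt "0 0.0735 0.005 0.001 0 0 0" --pt "0 0.0735 0.005 0.001 0 0 0"

```text
time: 8.73
tool_pos: [445.6, 252.6, 17.1]
tcp_rot: [0.0, 60.2, -95.4]
ft_force: [-0.6, -0.5, -0.0]
finger_gap: 85.2
```

Run:
```python
from h import *
st=sense();print(st['tool_pos'],st['tcp_rot'],st['ft_force'])
s=snapshot('scene')
cv2.imwrite('pics/sc5.png',cv2.resize(s['frame'][190:290,150:300],None,fx=5,fy=5,interpolation=cv2.INTER_CUBIC))
```

```text
[445.58332109 252.5684553   17.12660645] [ 1.96092645e-02  6.02150287e+01 -9.54298484e+01] [-0.56156489 -0.54155433 -0.0132673 ]
```

View pics/sc5.png

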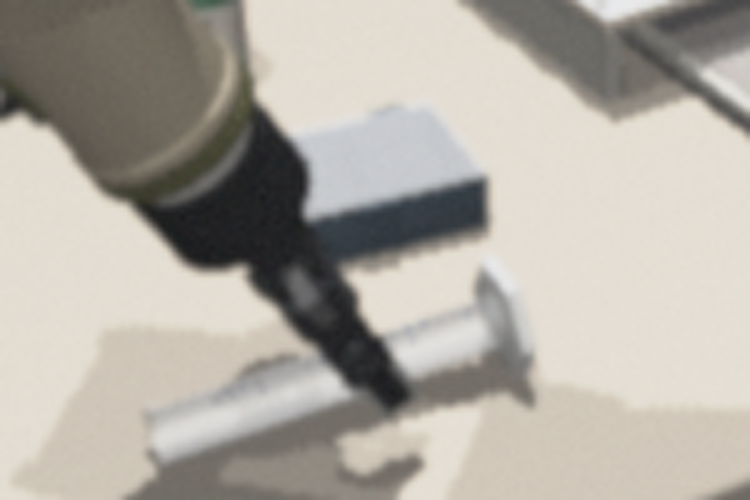

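Request:
drive_tool --pt "0 0.003 -0.002 0 0 0 0" --pt "0 0.005 -0.004 0 0 0 0" --pt "0 0.006 -0.004 0 0 0 0" --pt "60 0.006 -0.004 0 0 0 0" --pt "110 0.006 -0.004 0 0 0 0" --pt "140 0.006 -0.004 0 0 0 0" --pt "170 0.006 -0.004 0 0 0 0" --pt "200 0.006 -0.004 0 0 0 0" --pt "255 0.006 -0.004 0 0 0 0" --pt "255 0.006 -0.004 0 0 0 0" --squeeze 60

```text
time: 9.62
tool_pos: [441.4, 250.2, 12.2]
tcp_rot: [0.0, 60.2, -95.4]
ft_force: [-0.2, 0.5, 2.8]
finger_gap: 29.4
```

Request:
drive_tool --pt "255 0.006 -0.004 0 0 0 0" --pt "255 0 0 0 0 0 0" --pt "255 0 0 0 0 0 0" --pt "255 0 0 0 0 0 0" --pt "255 0 0 0 0 0 0" --pt "255 0 0 0 0 0 0" --pt "255 0 0 0 0 0 0" --pt "255 0 0 0 0 0 0" --pt "255 0 0 0 0 0 0" --pt "255 0 0 0 0 0 0"

```text
time: 10.45
tool_pos: [441.7, 250.3, 12.1]
tcp_rot: [0.1, 60.2, -95.3]
ft_force: [0.5, 3.7, 6.2]
finger_gap: 29.0
```

Run:
```python
from h import *
st=sense();print(st['tool_pos'],st['ft_force'],st['finger_gap'])
s=snapshot('scene')
a=cv2.resize(s['frame'][200:290,160:270],None,fx=5,fy=5,interpolation=cv2.INTER_CUBIC)
cv2.imwrite('pics/sc6.png',a)
s=snapshot('top')
cv2.imwrite('pics/top6.png',cv2.resize(s['frame'][220:290,130:230],None,fx=6,fy=6,interpolation=cv2.INTER_CUBIC))
```

```text
[441.65403767 250.33925988  12.13338179] [0.507332   3.65242401 6.18776577] 28.9712413275706
```

View pics/sc6.png

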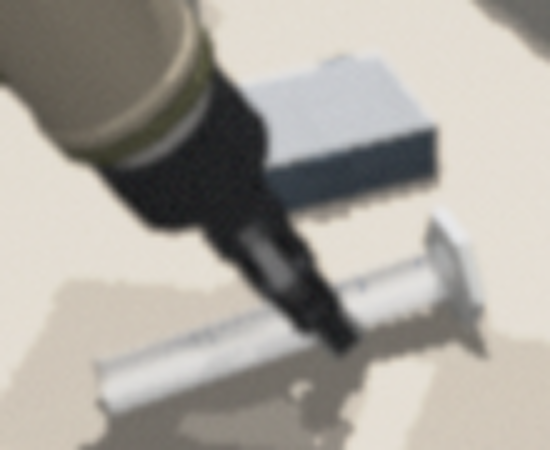

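View pics/top6.png

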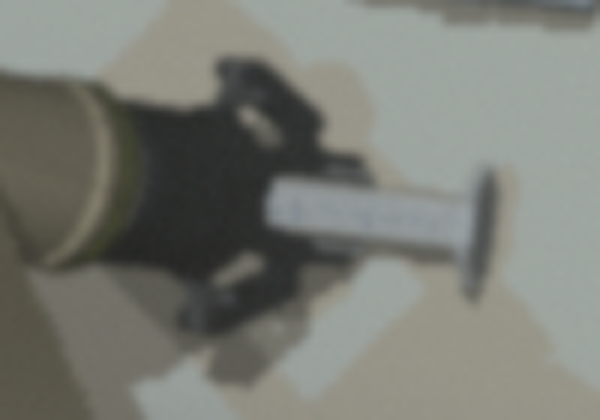

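The grip looks sound: the pads hold the tube mid-length and the gap of 29 mm fits the 31 mm tube with the pads slightly tilted. I'll lift and turn.

Request:
drive_tool --pt "255 -0.009 0 0.005 0 0 0" --pt "255 -0.026 0 0.015 0 0 0" --pt "255 -0.043 0 0.025 0 0 0" --pt "255 -0.065 0 0.0375 0 0.08 0" --pt "255 -0.087 0 0.05 0 0.18 0" --pt "255 -0.108 0 0.0625 0 0.28 0" --pt "255 -0.13 0 0.075 0 0.38 0" --pt "255 -0.15 0 0.087 0 0.48 0" --pt "255 -0.165 0 0.095 0 0.58 0" --pt "255 -0.173 0 0.1 0 0.68 0"

```text
time: 11.38
tool_pos: [442.0, 249.6, 215.1]
tcp_rot: [178.3, 80.5, 83.0]
ft_force: [0.7, -0.6, -1.3]
finger_gap: 29.4
```

Run:
```python
from h import *
st=sense();print(st['tool_pos'],st['joint_pos'],st['finger_gap'],R0(st).as_matrix().round(3))
for n in('scene','top'):
  s=snapshot(n);cv2.imwrite(f'pics/{n}7.png',s['frame'])
```

```text
[441.95629759 249.56422859 215.14243238] [ 17.37548212 -11.81391778 106.27654147   8.76365668  81.6664741
  21.77838449] 29.407231477930193 [[ 0.02   0.996 -0.092]
 [ 0.164 -0.094 -0.982]
 [-0.986  0.005 -0.165]]
```

View pics/scene7.png

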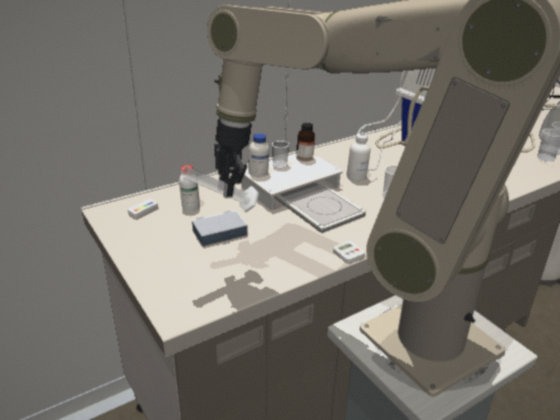

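The cylinder is held, tilted about halfway upright at (240,195), and nothing else has moved.

```bash
cat >> h.py <<'E'
TG=np.array([441.65,250.34,12.13]);RG=Rn.from_euler('xyz',[.06,60.2,-95.35],degrees=True)
U=np.array([.0921*np.cos(np.radians(3.8)),.9957*np.cos(np.radians(3.8)),-np.sin(np.radians(3.8))])
ROT=Rn.from_rotvec(np.cross(U,[0,0,1])/np.linalg.norm(np.cross(U,[0,0,1]))*np.radians(93.8))
F0=np.array([433.7,179.7,27.5])
def place(foot,yaw=0):
    Q=Rn.from_euler('z',yaw,degrees=True)*ROT
    return np.array(foot)+Q.apply(TG-F0), Q*RG
E
python3 - <<'E'
from h import *
p,R=place([542,-126,80]); print(p,R.as_matrix().round(3))
dl,w=goal(p,R);print(dl,w)
E
```

```text
[ 544.38265007 -115.5490372   151.93434058] [[ 0.082  0.996 -0.042]
 [ 0.895 -0.092 -0.436]
 [-0.438 -0.002 -0.899]]
[0.004  0.1376 0.3563] [-0.0021  0.9534 -0.0079]
```

Request:
drive_tool --pt "255 0 0.008 0.02 0 0.05 0" --pt "255 0 0.018 0.045 0 0.12 0" --pt "255 0 0.028 0.072 0 0.19 0" --pt "255 0.001 0.038 0.1 0 0.26 0" --pt "255 0.001 0.05 0.13 0 0.34 0" --pt "255 0.001 0.062 0.16 0 0.42 0" --pt "255 0.001 0.074 0.19 0 0.5 0" --pt "255 0.002 0.085 0.22 0 0.58 0" --pt "255 0.002 0.096 0.248 0 0.66 0" --pt "255 0.002 0.106 0.274 0 0.72 0"

```text
time: 12.32
tool_pos: [519.8, -31.0, 163.5]
tcp_rot: [-179.6, 39.3, 84.8]
ft_force: [-0.8, 0.3, -0.7]
finger_gap: 29.1
```

Run:
```python
from h import *
st=sense();print(st['tool_pos'],st['joint_pos'],st['finger_gap'],R0(st).as_matrix().round(3))
p,R=place([542,-126,70]); print(p,goal(p,R))
for n in('scene',):
  s=snapshot(n);cv2.imwrite(f'pics/{n}8.png',s['frame'])
```

```text
[519.77036994 -31.03174317 163.51430457] [-37.28166448  15.75784568  97.908449    41.29709048  97.01678037
 -38.17928732] 29.083654650542666 [[ 0.07   0.996 -0.064]
 [ 0.77  -0.095 -0.631]
 [-0.634 -0.006 -0.773]]
[ 544.38265007 -115.5490372   141.93434058] (array([-0.0497,  0.0326,  0.0684]), array([-4.100e-03,  2.328e-01,  2.000e-04]))
```

View pics/scene8.png

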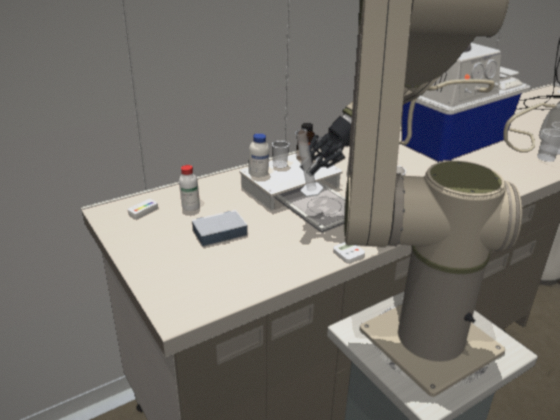

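Run:
```python
from h import *
p,R=place([542,-126,70],-20); dl,w=goal(p,R);print(p,dl,w)
```

```text
[ 547.81339848 -116.9942217   141.93434058] [-0.0513  0.0366  0.0626] [0.1758 0.2281 0.2951]
```

Request:
drive_tool --pt "255 -0.004 0.003 0.005 0.01 0.015 0.02" --pt "255 -0.01 0.007 0.012 0.03 0.04 0.05" --pt "255 -0.016 0.011 0.02 0.053 0.068 0.09" --pt "255 -0.023 0.016 0.028 0.08 0.1 0.13" --pt "255 -0.03 0.021 0.036 0.105 0.135 0.175" --pt "255 -0.036 0.026 0.044 0.125 0.165 0.215" --pt "255 -0.042 0.03 0.051 0.145 0.19 0.245" --pt "255 -0.047 0.034 0.057 0.16 0.21 0.275" --pt "255 -0.05 0.036 0.061 0.17 0.222 0.29" --pt "255 -0.051 0.037 0.063 0.176 0.228 0.295"

```text
time: 13.2
tool_pos: [550.1, -112.0, 149.5]
tcp_rot: [179.3, 26.2, 64.6]
ft_force: [0.2, 0.0, -1.1]
finger_gap: 29.1
```

Run:
```python
from h import *
for n,c in(('scene',(100,270,230,430)),('top',(120,275,240,420))):
  s=snapshot(n);np.save(n+'9.npy',s,allow_pickle=True);cv2.imwrite(f'pics/{n}9.png',cv2.resize(s['frame'][c[0]:c[1],c[2]:c[3]],None,fx=3.5,fy=3.5,interpolation=cv2.INTER_CUBIC))
st=sense();print(st['tool_pos'],st['joint_pos'],st['ft_force'],st['finger_gap'])
p,R=place([542,-126,70],-20); print(goal(p,R))
```

```text
[ 550.21648662 -112.00903531  149.75398006] [-49.90390204  22.49292216  99.82307981  54.90216563  94.48577473
 -40.29122692] [-0.81981221  0.05653045 -1.04562488] 29.327706939496593
(array([-0.0015, -0.0002,  0.0095]), array([ 0.0145,  0.0047, -0.0017]))
```

View pics/scene9.png

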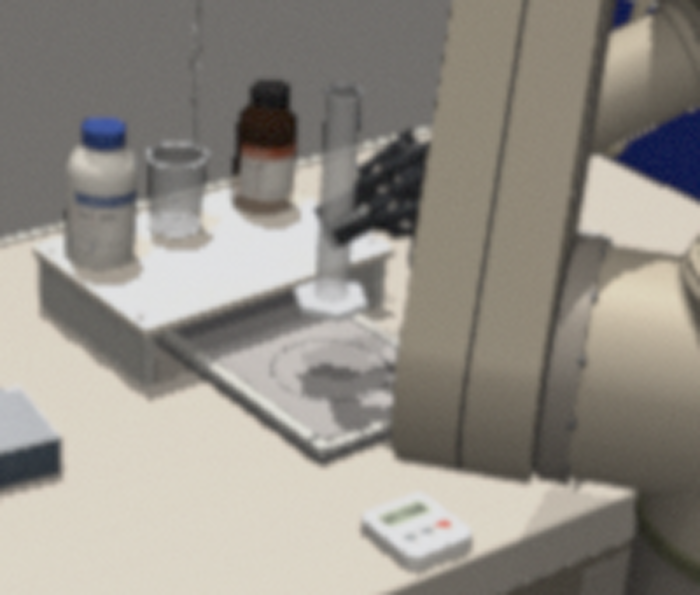

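View pics/top9.png

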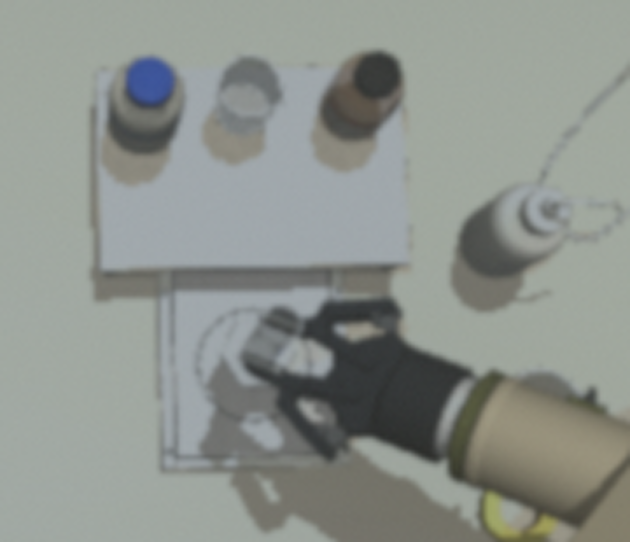

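Run:
```python
from h import *
t=np.load('top9.npy',allow_pickle=True).item(); s=np.load('scene9.npy',allow_pickle=True).item()
st=sense();p=st['tool_pos'];Q=R0(st)*RG.inv()
f=p+Q.apply(F0-TG);u=Q.apply(U);print('foot',f,'axis',u)
pts=[f,f+188*u,f+100*u]
print('scene',((proj(s,pts)-[230,100]+.5)*3.5-.5).round(0).tolist())
print('top',((proj(t,pts)-[240,120]+.5)*3.5-.5).round(0).tolist())
```

```text
foot [ 545.19542448 -121.77052226   77.85856082] axis [-0.01040748  0.01012007  0.99984529]
scene [[329.0, 307.0], [343.0, 96.0], [336.0, 198.0]]
top [[255.0, 353.0], [278.0, 325.0], [266.0, 339.0]]
```

The tube looks upright in both views, and the rim at scene (343,90) is close to the predicted (343,96). Next I descend.

Run:
```python
from h import *
st=sense();p=st['tool_pos'];R=R0(st); print(p, place([542,-126,70],-20)[0])
pg,Rg=place([542,-126,70],-20)
print(Rg.inv().apply([0,0,-.045]).round(4))
```

```text
[ 550.21648662 -112.00903531  149.75398006] [ 547.81339848 -116.9942217   141.93434058]
[0.0197 0.0001 0.0404]
```

Request:
drive_tool --pt "255 0 0 0 0 0 0" --pt "255 0.002 0 0.004 0 0 0" --pt "255 0.005 0 0.01 0 0 0" --pt "255 0.009 0 0.018 0 0 0" --pt "255 0.013 0 0.026 0 0 0" --pt "255 0.016 0 0.032 0 0 0" --pt "255 0.017 0 0.035 0 0 0" --pt "255 0.0175 0 0.036 0 0 0" --pt "255 0.0175 0 0.036 0 0 0" --pt "255 0.0175 0 0.036 0 0 0"

```text
time: 14.13
tool_pos: [550.8, -113.0, 110.1]
tcp_rot: [179.2, 26.3, 64.6]
ft_force: [0.3, -0.1, -1.3]
finger_gap: 29.1
```

Run:
```python
from h import *
for n,c in(('scene',(100,270,230,430)),):
  s=snapshot(n);np.save(n+'10.npy',s,allow_pickle=True);cv2.imwrite(f'pics/{n}10.png',cv2.resize(s['frame'][c[0]:c[1],c[2]:c[3]],None,fx=3.5,fy=3.5,interpolation=cv2.INTER_CUBIC))
st=sense();p=st['tool_pos'];Q=R0(st)*RG.inv()
f=p+Q.apply(F0-TG);u=Q.apply(U);print('foot',f,'axis',u,st['ft_force'])
print('scene',((proj(s,[f,f+188*u,[542,-126,16.5]])-[230,100]+.5)*3.5-.5).round(0).tolist())
pg,Rg=place([542,-126,22],-20);print(goal(pg,Rg))
```

```text
foot [ 545.97624127 -122.91570789   38.42067824] axis [-0.01195467  0.01074     0.99982152] [ 0.58281371 -0.64275522 -1.57605999]
scene [[326.0, 347.0], [340.0, 142.0], [330.0, 371.0]]
(array([ 0.0029, -0.0014,  0.0168]), array([ 0.0156,  0.0046, -0.0031]))
```

View pics/scene10.png

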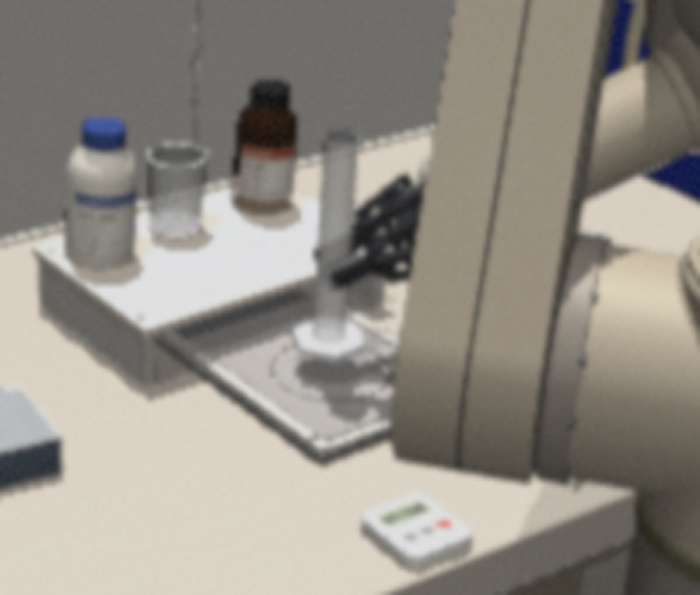

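Request:
drive_tool --pt "255 0.001 0 0.004 0.004 0.001 -0.001" --pt "255 0.002 -0.001 0.01 0.009 0.003 -0.002" --pt "255 0.003 -0.0015 0.015 0.014 0.004 -0.003" --pt "255 0.003 -0.0015 0.017 0.0156 0.0046 -0.003" --pt "255 0.0034 -0.0015 0.0178 0.0156 0.0046 -0.003" --pt "255 0.0039 -0.0015 0.0187 0.0156 0.0046 -0.003" --pt "255 0.0043 -0.0015 0.0196 0.0156 0.0046 -0.003" --pt "255 0.0048 -0.0015 0.0205 0.0156 0.0046 -0.003" --pt "255 0.0052 -0.0015 0.0214 0.0156 0.0046 -0.003" --pt "255 0.0052 -0.0015 0.0214 0.0156 0.0046 -0.003"

```text
time: 15.02
tool_pos: [547.6, -116.7, 88.4]
tcp_rot: [-179.8, 26.0, 64.8]
ft_force: [-0.3, 0.4, -1.7]
finger_gap: 29.7
```

```bash
cat > foot.py <<'E'
from h import *
import sys
st=sense();p=st['tool_pos'];Q=R0(st)*RG.inv()
f=p+Q.apply(F0-TG);u=Q.apply(U);print('foot',f.round(1),'axis',u.round(4),st['ft_force'].round(1),st['wrist_torque'].round(2))
E
python3 foot.py
```

```text
foot [ 541.7 -125.6   16.4] axis [ 5.e-04 -3.e-04  1.e+00] [-0.3  0.4 -1.7] [-0.56  0.29 -0.03]
```

Still no contact, as expected from the 2–3 mm offset seen in the picture. I'll go on down slowly.

Request:
drive_tool --pt "255 0.0002 0 0.0005 0 0 0" --pt "255 0.0004 0 0.0009 0 0 0" --pt "255 0.0007 0 0.0014 0 0 0" --pt "255 0.0009 0 0.0018 0 0 0" --pt "255 0.0011 0 0.0023 0 0 0" --pt "255 0.0013 0 0.0027 0 0 0" --pt "255 0.0013 0 0.0027 0 0 0" --pt "255 0.0013 0 0.0027 0 0 0" --pt "255 0.0013 0 0.0027 0 0 0" --pt "255 0.0013 0 0.0027 0 0 0"

```text
time: 15.85
tool_pos: [547.5, -116.7, 85.4]
tcp_rot: [-179.8, 26.0, 64.8]
ft_force: [0.0, -0.3, -1.3]
finger_gap: 29.0
```

```bash
python3 foot.py
python3 - <<'E'
from h import *
for n,c in(('scene',(130,250,270,400)),):
  s=snapshot(n);cv2.imwrite(f'pics/{n}11.png',cv2.resize(s['frame'][c[0]:c[1],c[2]:c[3]],None,fx=5,fy=5,interpolation=cv2.INTER_CUBIC))
E
```

```text
foot [ 541.7 -125.7   13.5] axis [ 6.e-04 -3.e-04  1.e+00] [ 0.  -0.3 -1.3] [-0.6   0.26  0.01]
```

View pics/scene11.png

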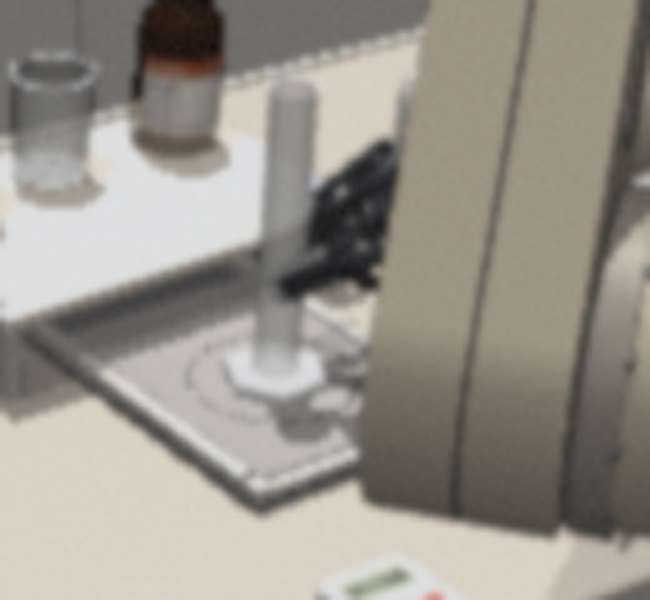

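The foot sits over the circle's centre with its underside near (274,380), almost down. Force shows no contact yet, so I carry on.

Request:
drive_tool --pt "255 0.0002 0 0.0004 0 0 0" --pt "255 0.0004 0 0.0008 0 0 0" --pt "255 0.0006 0 0.0012 0 0 0" --pt "255 0.0008 0 0.0016 0 0 0" --pt "255 0.001 0 0.002 0 0 0" --pt "255 0.0012 0 0.0024 0 0 0" --pt "255 0.0013 0 0.0027 0 0 0" --pt "255 0.0013 0 0.0027 0 0 0" --pt "255 0.0013 0 0.0027 0 0 0" --pt "255 0.0013 0 0.0027 0 0 0"

```text
time: 16.73
tool_pos: [548.5, -116.7, 85.2]
tcp_rot: [180.0, 25.8, 64.7]
ft_force: [-1.0, 2.2, 14.4]
finger_gap: 29.4
```

```bash
python3 foot.py
```

```text
foot [ 542.9 -125.6   13.2] axis [-0.0035 -0.0022  0.9999] [-1.   2.2 14.4] [ 1.51 -0.66  0.25]
```

Contact at 14 N. I ease off, then open slowly.

Request:
drive_tool --pt "255 -0.0004 0 -0.0009 0 0 0" --pt "255 -0.0008 0 -0.0018 0 0 0" --pt "255 -0.001 0 -0.0022 0 0 0" --pt "255 -0.001 0 -0.0022 0 0 0" --pt "160 -0.001 0 -0.0022 0 0 0" --pt "140 -0.001 0 -0.0022 0 0 0" --pt "120 -0.001 0 -0.0022 0 0 0" --pt "90 -0.001 0 -0.0022 0 0 0" --pt "50 -0.001 0 -0.0022 0 0 0" --pt "0 -0.001 0 -0.0022 0 0 0" --squeeze 20

```text
time: 17.57
tool_pos: [547.5, -116.6, 84.7]
tcp_rot: [-179.8, 26.0, 64.8]
ft_force: [0.2, -0.1, 0.5]
finger_gap: 77.5
```

Request:
drive_tool --pt "0 0 0 0 0 0 0" --pt "0 0 0 0 0 0 0" --pt "0 0 0 0 0 0 0" --pt "0 0 0 0 0 0 0" --pt "0 0 0 0 0 0 0" --pt "0 0 0 0 0 0 0" --pt "0 0 0 0 0 0 0" --pt "0 0 0 0 0 0 0" --pt "0 0 0 0 0 0 0" --pt "0 0 0 0 0 0 0"

```text
time: 18.4
tool_pos: [547.6, -116.7, 84.9]
tcp_rot: [-179.8, 26.0, 64.8]
ft_force: [-0.4, 0.5, 0.1]
finger_gap: 85.6
```

```bash
python3 foot.py
python3 - <<'E'
from h import *
s=snapshot('scene');c=(130,250,270,400);cv2.imwrite(f'pics/sc12.png',cv2.resize(s['frame'][c[0]:c[1],c[2]:c[3]],None,fx=5,fy=5,interpolation=cv2.INTER_CUBIC))
s=snapshot('top');c=(150,275,255,385);cv2.imwrite(f'pics/top12.png',cv2.resize(s['frame'][c[0]:c[1],c[2]:c[3]],None,fx=4.5,fy=4.5,interpolation=cv2.INTER_CUBIC))
E
```

```text
foot [ 541.7 -125.7   12.9] axis [ 5.e-04 -3.e-04  1.e+00] [-0.4  0.5  0.1] [-0.33  0.19 -0.04]
```

View pics/sc12.png

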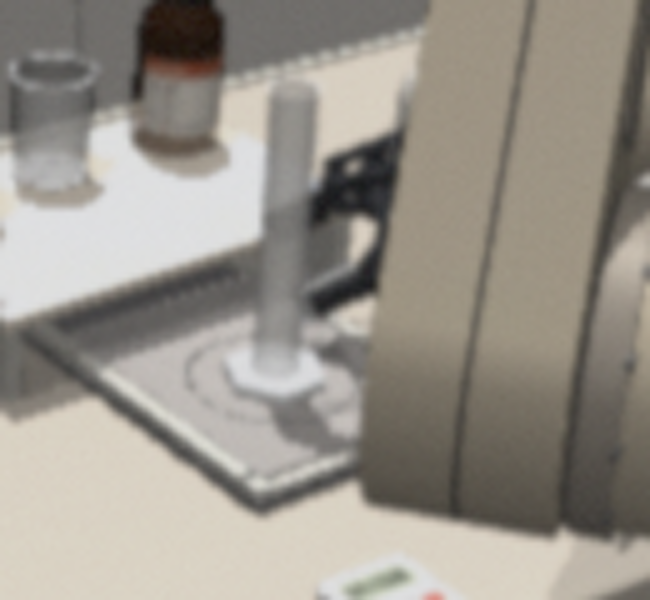

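View pics/top12.png

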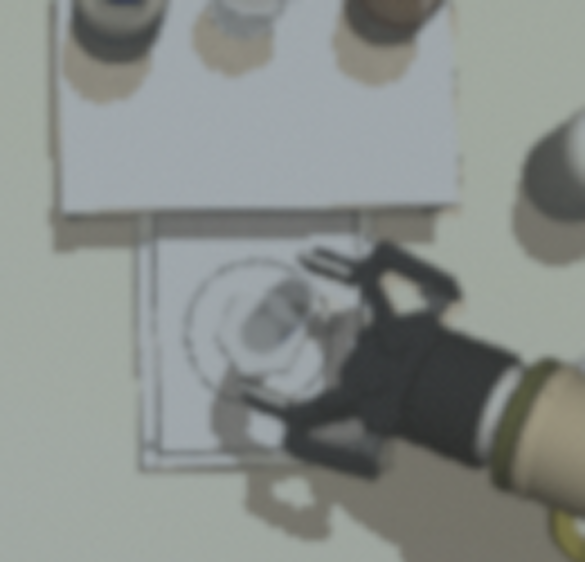

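The cylinder stands free inside the circle, with the open fingers on both sides of it. I back off along the tool axis, then up.

Request:
drive_tool --pt "0 -0.003 0 0 0 0 0" --pt "0 -0.008 0 0 0 0 0" --pt "0 -0.015 0 0 0 0 0" --pt "0 -0.024 0 -0.001 0 0 0" --pt "0 -0.034 0 -0.002 0 0 0" --pt "0 -0.046 0 -0.006 0 0 0" --pt "0 -0.058 0 -0.012 0 0 0" --pt "0 -0.07 0 -0.02 0 0 0" --pt "0 -0.08 0 -0.028 0 0 0" --pt "0 -0.085 0 -0.034 0 0 0"

```text
time: 19.33
tool_pos: [521.6, -174.0, 154.9]
tcp_rot: [-180.0, 26.1, 64.6]
ft_force: [-0.2, -0.2, 0.8]
finger_gap: 85.4
```

Request:
drive_tool --pt "0 -0.01 0 -0.01 0 0 0" --pt "0 -0.025 0 -0.025 0 0 0" --pt "0 -0.04 0 -0.04 0 0 0" --pt "0 -0.055 0 -0.055 0 0 0" --pt "0 -0.065 0 -0.065 0 0 0" --pt "0 -0.07 0 -0.07 0 0 0" --pt "0 -0.07 0 -0.07 0 0 0" --pt "0 -0.07 0 -0.07 0 0 0" --pt "0 -0.07 0 -0.07 0 0 0" --pt "0 -0.07 0 -0.07 0 0 0"

```text
time: 20.17
tool_pos: [507.6, -200.8, 245.0]
tcp_rot: [-179.7, 25.9, 64.8]
ft_force: [-0.3, -0.5, 0.1]
finger_gap: 85.2
```

Run:
```python
from h import *
for n,c in(('scene',(100,270,230,430)),('top',(120,275,240,420))):
  s=snapshot(n);np.save(n+'13.npy',s,allow_pickle=True);cv2.imwrite(f'pics/{n}13.png',cv2.resize(s['frame'][c[0]:c[1],c[2]:c[3]],None,fx=3.5,fy=3.5,interpolation=cv2.INTER_CUBIC))
  print(n,((proj(s,[[542,-126,16.5],[542,-126,204.5]])-[c[2],c[0]]+.5)*3.5-.5).round(0).tolist())
print(sense()['ft_force'],sense()['tool_pos'],sense()['qd'].max())
```

```text
scene [[330.0, 371.0], [345.0, 167.0]]
top [[253.0, 365.0], [277.0, 338.0]]
[ 0.29003092 -0.41841259  0.874069  ] [ 507.72587988 -200.99807643  245.34705942] 0.13264547409281133
```

View pics/scene13.png

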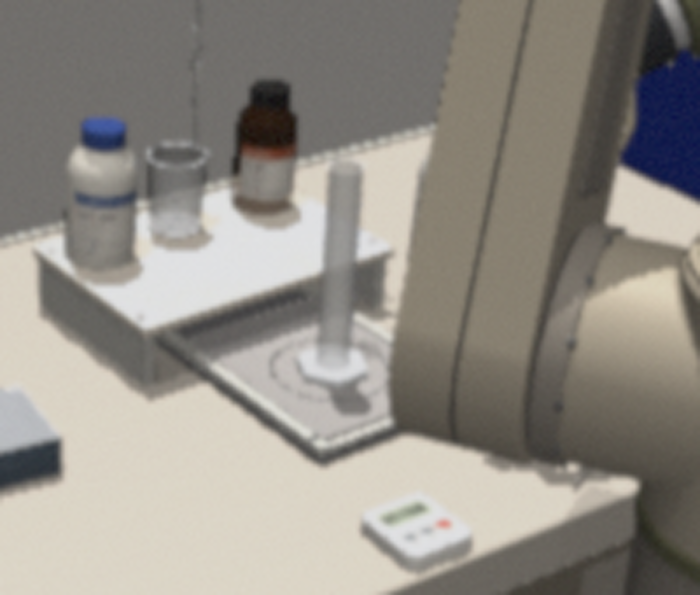

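View pics/top13.png

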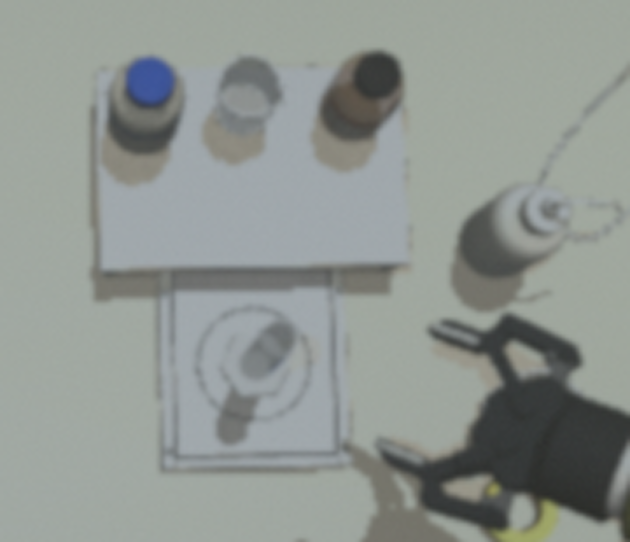

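The top view shows the foot centred near (257,362) and the circle near (253,364), about 3 mm apart. The tube is vertical, the plate is at the stop and the gripper is well clear. I'm handing in.

```bash
python3 -c "
from bench import hand_in; print(hand_in())"
```

```text
the job is handed in; nothing more can be done
None
```

The plate is fully out against its stop, and the measuring cylinder stands upright on it inside the circle. I handed the job in at about 20 s; no verdict was reported.

**How it went:** I pressed the shut fingers on the plate's bare top with about 19 N and dragged it out. The drag force then rose and the fingers slid on, which showed it had reached the stop. I gripped the cylinder mid-tube, turned it upright, and lowered it until the foot touched at about 14 N. Then I eased off, opened the gripper and backed away.

**Last checks:**
- **Plate:** its front edge is at the stop bar in the top view.
- **Cylinder:** it stands vertical, its foot about 3 mm from the circle's centre.
- **Other things:** the shelf bottles, the small beaker and the wash bottle look unmoved in the last pictures. The parts case was only partly in view, and the red-capped bottle and tall beaker were not visible in those close-ups.
- **Robot:** the gripper is clear and the wrist force is about zero.

**Disagreements:**
- The foot met the plate about 3 mm lower than my estimate of the grasp predicted, so I lowered it by force.
- The two cameras differed by 2–7 mm on the shelf and plate edges, and by about 2–3 mm on the circle's centre.
- The finger gap read 29 mm on the 31 mm tube.

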